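# Find the scale's rocking corner and fold its shim flat

## Robot

A 6-joint arm with a two-finger parallel gripper is mounted at the origin on the work surface. World frame = base frame: x ahead of the robot, y to its left, z up, the work surface at z = 0. Lengths are in m, angles in rad, forces in N, time in s.
With the tool pointing down it reaches from about 0.425 to 0.95 m from the base axis. Payload 3.5 kg.
Tool frame: the origin (TCP) lies midway between the tips of the shut fingers; the grasp point (between the pads) lies 19 mm behind it; z points along the fingers, y is the line along which they close (so a half turn about z gives the same grasp; the last joint's range is limited). The gripper opens to 85 mm and grips with 20 to 120 N. Pads are 22 mm wide; open, the fingers measure 114 mm over their backs; the gripper's body (76 mm by 85 mm) begins 54 mm behind the grasp point. The pads swing forward as they close: fully open they stand 13 mm farther back than shut.
Start: joints at [0.992, 0.286, 1.577, -0, 1.279, -0.15], TCP at [0.281, 0.614, 0.206] pointing down, gripper open.
Joint ranges: [-2.77, 2.77], [-0.9, 2.22], [0.21, 2.48], [-1.53, 4.67], [0.24, 2.81], [-2.84, 2.84]. Speed limits (rad/s): [2.79, 2.79, 3.14, 3.14, 3.14, 3.14].

## Interface

Orientations are given as a unit quaternion [x, y, z, w].
In Python, from plant import get_state, read_camera, ctrl gives the robot as it stands.
- The arm moves only by the shell command python3 -m crank 'ROWS' [FORCE]. ROWS is JSON, a list of rows, each a list of 3 entries, a list of its own where there are three numbers: the shift along the tool's x, y, z in mm, then the turn about the tool's z in degrees, then the closure in counts, from 0 (fully open) to 255 (shut). In form: [[[tx, ty, tz], yaw, claw], ...]. A call has 1 to 10 rows; each row is the pose to reach, as a shift and turn from the pose commanded when the call began, along the tool's axes at that moment; what a row does not reach only later rows make up. A row lasts 1/10 s, in which the tool goes at most 50 mm and 8.59 degrees, less where a joint would pass 70% of its speed; a pose out of reach is approached as far as the arm can. A call with a gripper value outside its range is refused whole. The fingers move at their own pace and stop on an object; FORCE is the grip in N (left out, the last holds). Time passes only in rows, so rows that repeat a pose let the fingers close. It gives the time, the measured TCP pose, the force, the opening and the grip force at its end, in the units of the state.
- get_state(): the state, without advancing time (a new reading comes with each control period).
- read_camera(name): name is "scene" or "top" or "wrist"; returns a dict with "frame" (480x640x3 uint8, blue, green, red), "range_z" (480x640 float32, m along the optical axis (not along the pixel's ray), 0 where there is no reading), "vfov" (degrees; the focal length in pixels is half the picture's height over the tangent of half this angle, whatever the lens; pixels are square), "cx", "cy" (the principal point, pixels), "k1" (the pictures are not rectified: a ray, as slopes to the right and down, at radius r is drawn at 1 + k1 r^2 times it, then the intrinsics apply), "origin" and "orientation" of the camera in the world. Camera axes: x right, y down, z forward; pixel columns grow to the right and rows downward; lengths in m; the calibration is good to about 2 mm. A picture is of the moment at which its call begins.
- ctrl.sign_off(): hands the job in; it is judged then, once.
The state is a dict: "time": time; "qpos": joint angles; "dq": joint speeds; "joint_efforts": joint torques, N m; "eef_pos": TCP position; "tcp_rot": TCP orientation; "contact_force": force on the tool from outside, world axes, zero at the start; "wrist_torque": the same for the moment, N m; "opening": opening from 0.0 (shut) to 1.0 (fully open); "finger_force": force on a finger pad.
Only numpy, scipy, OpenCV 4.12 (cv2) and the standard library are available. Lean on these libraries where they do the work, as an engineer would, in place of code of your own. Each camera call takes 0.05 s, during which the arm holds its last target. There are 200 camera calls.

## Task

The loading plate of the bench scale rocks on one of its four corners. Press down on the corner studs with the fingertips to find the corner that gives, then press that corner's shim lever down flat so that the plate lies level and firm; leave the other three levers standing. Nothing is picked up or shoved about: leave the plate in its tray, the check weight on it and the things around as they are.

Things in the scene. Friction and masses are not known exactly. Their poses are not given: they have to be found in the camera images.
- plate: Square aluminium loading plate of a bench scale, 200 x 200 x 10 mm, about 1.5 kg, lying loose in the scale's grey tray with 4 mm play all round. Origin: centre of its underside, 30 mm above the table when level; z up; x and y along its edges. On it, one per corner, four studs and four fold-down shim levers, each with a cam that reaches through the plate
- base: Fixed grey tray of the scale, 224 x 224 mm, walls 34 mm high, same axes as the plate, origin at its centre on the table; a low console (55 x 150 mm, 36 mm high) adjoins its +x side. In it are four seats, unseen, that the plate's corners rest on; three are solid, one (any of them) is a weak spring
- plate_mid (a point): Centre of the plate's top face (40 mm above the table). The corner on the spring gives from about 3 N at its stud, is about 3 mm down at 8 N and stops at 4 mm, the opposite corner rising as much; released, it comes back. Solid corners give under 1 mm. A lever folded flat at the corner that gives fills the gap; at a solid corner its cam meets the seat part-way, jams and tips the plate
- stud_1 (a point): Top centre of the stud at the plate's +x +y corner (plate frame: 77 mm from the centre along both axes, 24 mm above the underside): upright steel cylinder, 22 mm across, standing 14 mm out of the plate; press straight down on it to test the corner
- stud_2 (a point): Top centre of the stud at the plate's -x +y corner (plate frame: 77 mm from the centre along both axes, 24 mm above the underside): upright steel cylinder, 22 mm across, standing 14 mm out of the plate; press straight down on it to test the corner
- stud_3 (a point): Top centre of the stud at the plate's -x -y corner (plate frame: 77 mm from the centre along both axes, 24 mm above the underside): upright steel cylinder, 22 mm across, standing 14 mm out of the plate; press straight down on it to test the corner
- stud_4 (a point): Top centre of the stud at the plate's +x -y corner (plate frame: 77 mm from the centre along both axes, 24 mm above the underside): upright steel cylinder, 22 mm across, standing 14 mm out of the plate; press straight down on it to test the corner
- pivot_1 (a point): Middle of the hinge pin of the shim lever that belongs to stud_1, 24 mm from that stud (centre to centre) and 16 mm above the plate's underside. From here the dark steel lever runs along the plate's edge in the plate's -y direction, away from its stud: 57 mm long, 16 mm wide with a round 20 mm end, 5 mm thick (pin axis at mid-thickness)
- lever_1 (a joint): Angle by which the shim lever at stud_1 has been folded down: 0 = standing up at 0.62 rad (36 degrees) above the plate, its end about 33 mm higher than the pin; 0.62 = flat, parallel to the plate. Pressed down about 35 mm from the pin it takes 3 to 6 N; it has friction and stays where it is left
- pivot_2 (a point): Middle of the hinge pin of the shim lever that belongs to stud_2, 24 mm from that stud (centre to centre) and 16 mm above the plate's underside. From here the dark steel lever runs along the plate's edge in the plate's +x direction, away from its stud: 57 mm long, 16 mm wide with a round 20 mm end, 5 mm thick (pin axis at mid-thickness)
- lever_2 (a joint): Angle by which the shim lever at stud_2 has been folded down: 0 = standing up at 0.62 rad (36 degrees) above the plate, its end about 33 mm higher than the pin; 0.62 = flat, parallel to the plate. Pressed down about 35 mm from the pin it takes 3 to 6 N; it has friction and stays where it is left
- pivot_3 (a point): Middle of the hinge pin of the shim lever that belongs to stud_3, 24 mm from that stud (centre to centre) and 16 mm above the plate's underside. From here the dark steel lever runs along the plate's edge in the plate's +y direction, away from its stud: 57 mm long, 16 mm wide with a round 20 mm end, 5 mm thick (pin axis at mid-thickness)
- lever_3 (a joint): Angle by which the shim lever at stud_3 has been folded down: 0 = standing up at 0.62 rad (36 degrees) above the plate, its end about 33 mm higher than the pin; 0.62 = flat, parallel to the plate. Pressed down about 35 mm from the pin it takes 3 to 6 N; it has friction and stays where it is left
- pivot_4 (a point): Middle of the hinge pin of the shim lever that belongs to stud_4, 24 mm from that stud (centre to centre) and 16 mm above the plate's underside. From here the dark steel lever runs along the plate's edge in the plate's -x direction, away from its stud: 57 mm long, 16 mm wide with a round 20 mm end, 5 mm thick (pin axis at mid-thickness)
- lever_4 (a joint): Angle by which the shim lever at stud_4 has been folded down: 0 = standing up at 0.62 rad (36 degrees) above the plate, its end about 33 mm higher than the pin; 0.62 = flat, parallel to the plate. Pressed down about 35 mm from the pin it takes 3 to 6 N; it has friction and stays where it is left
- check_weight: Bystander: a small steel check weight (34 mm wide, 36 mm tall, 200 g) standing loose near the middle of the plate; leave it there. Origin: centre of its underside
- big_weight: Bystander: a brass check weight (48 mm wide, 58 mm tall) beside the scale. Origin: centre of its underside
- mug: Bystander: a white mug (76 mm wide, 85 mm tall, handle to one side) beside the scale. Origin: centre of its underside
- stockfish: Bystander: one hard dried fish, 340 mm long, 45 mm high, lying on the table. Origin: centre of its underside
- screwdriver: Bystander: a screwdriver lying on the table. Origin: on its underside
- tin: Bystander: a plain tin can (72 mm wide, 70 mm tall). Origin: centre of its underside
- gauge_block: Bystander: a wooden block, 120 x 50 x 30 mm, lying on the table. Origin: centre of its underside

How it is judged:
On the way, in this order (a step that is already met when the one before it is completed fails the run):
1. the corner that gives has been pressed down by its stud, so that the plate rocks, while all four levers still stand (angle between plate's own z axis and vertical above 0.018 rad and contact force between the fingers and plate above 1 N and (horizontal distance between the grasp point and stud_1 below 0.024 m or horizontal distance between the grasp point and stud_2 below 0.024 m or horizontal distance between the grasp point and stud_3 below 0.024 m or horizontal distance between the grasp point and stud_4 below 0.024 m) and value of joint each of lever_1, lever_2, lever_3, lever_4 below 0.12 rad), for 0.05 s.
2. one shim lever is flat (value of joint any of lever_1, lever_2, lever_3, lever_4 above 0.56 rad), for 0.1 s.
At the end, for the whole second after the job is handed in: Exactly one lever is flat (folded at least 0.56 of 0.62 rad), the other three still stand (folded less than 0.12 rad), the plate lies level within 0.008 rad (only so if the lever is that of the corner that gave) and at rest within 12 mm of where it was, the check weight upright on it (((value of joint lever_1 above 0.56 rad and value of joint each of lever_2, lever_3, lever_4 below 0.12 rad) or (value of joint lever_2 above 0.56 rad and value of joint each of lever_1, lever_3, lever_4 below 0.12 rad) or (value of joint lever_3 above 0.56 rad and value of joint each of lever_1, lever_2, lever_4 below 0.12 rad) or (value of joint lever_4 above 0.56 rad and value of joint each of lever_1, lever_2, lever_3 below 0.12 rad)) and angle between plate's own z axis and vertical below 0.008 rad and distance of plate from where it was at the start of the episode below 0.012 m and linear speed of plate below 0.02 m/s and z of check_weight in the frame of plate above 0.006 m and angle between check_weight's own z axis and vertical below 0.1 rad); the robot touches nothing.
It fails at once if two levers folded down (value of joint each of lever_1, lever_2 above 0.3 rad or value of joint each of lever_1, lever_3 above 0.3 rad or value of joint each of lever_1, lever_4 above 0.3 rad or value of joint each of lever_2, lever_3 above 0.3 rad or value of joint each of lever_2, lever_4 above 0.3 rad or value of joint each of lever_3, lever_4 above 0.3 rad).
It fails at once if the plate lifted or shifted by more than 15 mm, or tipped up (distance of plate from where it was at the start of the episode above 0.015 m or angle between plate's own z axis and vertical above 0.09 rad).
It fails at once if a bystander lifted, knocked over or moved by more than 30 mm (distance of any of check_weight, big_weight, mug, stockfish, screwdriver, tin, gauge_block from where it was at the start of the episode above 0.03 m or angle between any of check_weight, big_weight, mug, tin's own z axis and vertical above 0.6 rad).
It also fails if it takes over 48 s, if anything falls off the work surface, if the arm or the gripper's body presses on something with over 40 N, if the wrist force passes 120 N, or if a joint passes its speed limit or range.

## Working session

There is one attempt and no reset: what is moved stays moved. The work goes in short steps, Python scripts to look and compute and a shell command to move; the robot and the scene stay as the last step left them, time stands still between calls to the robot, and variables do not carry over. Pictures are saved under pics/ and viewed, at most 10 in all, crops included, and the job is handed in when it is done.

```bash
ls; mkdir -p pics
cat > h.py <<'E'
import numpy as np, cv2
from plant import get_state, read_camera, ctrl
from scipy.spatial.transform import Rotation as R
def K(c):
    f=240/np.tan(np.radians(c["vfov"])/2); return f
def ray(c,u,v):
    f=K(c); x=(np.asarray(u,float)-c["cx"])/f; y=(np.asarray(v,float)-c["cy"])/f
    a,b=x.copy(),y.copy()
    for _ in range(20):
        s=1+c["k1"]*(a*a+b*b); a,b=x/s,y/s
    return np.stack([a,b,np.ones_like(a)],-1)
def plane(c,u,v,z):
    d=R.from_quat(c["orientation"]).apply(ray(c,u,v)); o=np.array(c["origin"])
    t=(z-o[2])/d[...,2]; return o+d*t[...,None]
def cloud(c):
    v,u=np.mgrid[:480,:640]; r=ray(c,u,v)*c["range_z"][...,None]
    p=R.from_quat(c["orientation"]).apply(r.reshape(-1,3))+np.array(c["origin"])
    return p.reshape(480,640,3)
E
python3 - <<'E'
from h import *
for n in("top","scene"):
    c=read_camera(n); cv2.imwrite(f"pics/{n}0.png",c["frame"]); np.savez(f"{n}0.npz",**c)
    print(n,c["origin"],c["orientation"],c["vfov"],c["k1"])
s=get_state(); print(s["eef_pos"],s["tcp_rot"],s["contact_force"],s["time"]); print(R.from_quat(s["tcp_rot"]).as_matrix().round(3))
E
```

```text
pics
top [0.43072458 0.01423638 1.62853485] [ 0.70975945 -0.70370508  0.02892739 -0.01427929] 45.148266659646104 -0.1535578508669786
scene [0.93875811 0.54849129 1.19038221] [ 0.30545988  0.91274623 -0.25680409 -0.08740851] 44.38265675295702 -0.05431527444009222
[0.2802841  0.61334879 0.20477931] [ 2.12763584e-01  9.77103130e-01 -9.96485984e-04 -3.70354727e-04] [-0.41525256 -0.27670479 -0.51550314] 0.1
[[-0.909  0.416 -0.001]
 [ 0.416  0.909 -0.002]
 [ 0.    -0.002 -1.   ]]
```

View pics/top0.png

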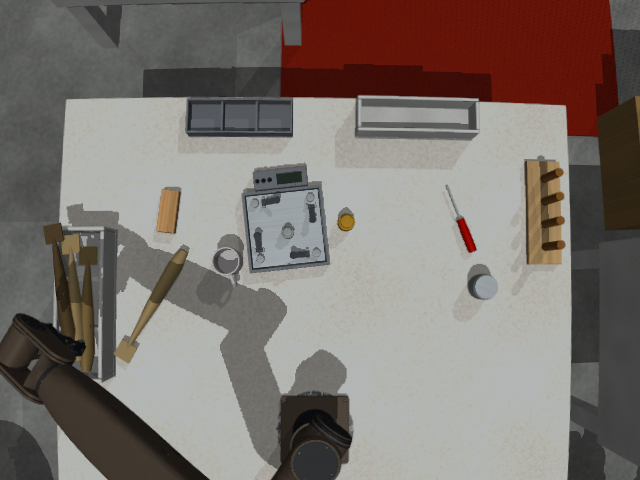

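View pics/scene0.png

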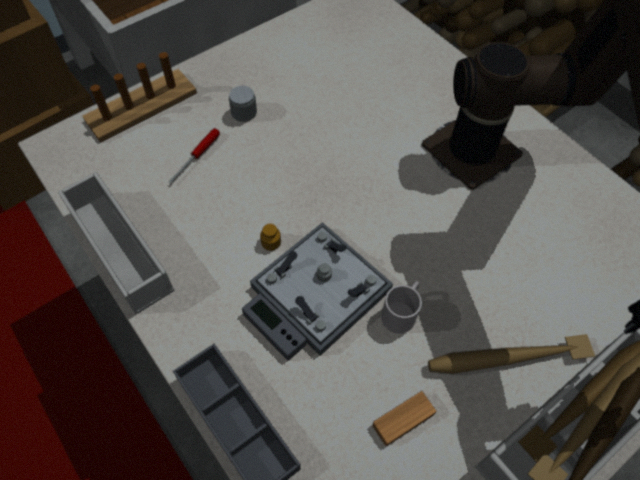

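Run:
```python
from h import *
c=dict(np.load("top0.npz")); P=cloud(c)
a=c["frame"][155:285,200:360]; cv2.imwrite("pics/top_crop.png",cv2.resize(a,None,fx=5,fy=4.6,interpolation=cv2.INTER_CUBIC)[:600])
w=P[155:285,230:345].reshape(-1,3)
m=(w[:,2]>0.036)&(w[:,2]<0.046)
print("hist",np.histogram(w[:,2],bins=np.arange(-.01,.11,.01)))
q=w[(w[:,2]>.02)&(w[:,2]<.06)]
print(cv2.minAreaRect((q[:,:2]).astype(np.float32)))
# things above plate
g=P[...,2]; mask=((g>.048)).astype(np.uint8); mask[:155]=0;mask[285:]=0;mask[:,:150]=0;mask[:,370:]=0
n,l,st,ce=cv2.connectedComponentsWithStats(mask)
for i in range(1,n):
    if st[i,4]>6: p=P[l==i]; print(ce[i].round(1),st[i,4],p.mean(0).round(4),p[:,2].max().round(4))
```

```text
hist (array([3621, 3450,  208,  349, 4023, 2315,  359,  223,  243,   67,    1]), array([-0.01,  0.  ,  0.01,  0.02,  0.03,  0.04,  0.05,  0.06,  0.07,
        0.08,  0.09,  0.1 ]))
((0.5903565883636475, 0.09202111512422562), (0.29841727018356323, 0.3382766842842102), 12.725247383117676)
[309.9 196.8] 45 [0.6502 0.0172 0.0539] 0.0636
[270.3 200.6] 123 [0.6357 0.1246 0.0758] 1.6285
[254.  202.7] 41 [0.6324 0.1705 0.0532] 0.0588
[311.8 213.3] 117 [0.6004 0.0116 0.0912] 1.6285
[346.6 220.8] 120 [ 0.5832 -0.0829  0.071 ] 1.6285
[287.4 232.1] 125 [0.5501 0.0765 0.0818] 1.6285
[257.8 241.6] 122 [0.5247 0.1573 0.0645] 0.0838
[226.7 263.6] 250 [0.464  0.2377 0.0879] 1.6285
[299.2 254.1] 122 [0.4915 0.0441 0.0765] 1.6285
[316.  252.5] 43 [ 0.4971 -0.0009  0.0541] 0.0619
[259.9 258.7] 49 [0.4788 0.1519 0.0537] 0.0619
```

View pics/top_crop.png

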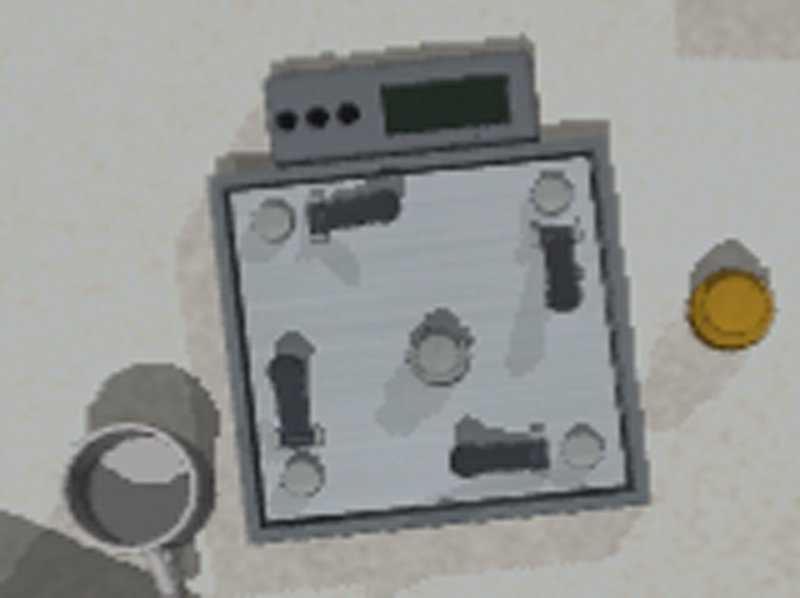

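The top crop shows the console up (+x); studs at full-image px: stud_1 (254.8,202.8), stud_2 (260.4,258.3), stud_3 (316.2,252.2), stud_4 (310.4,197.2); the mug is close to the left, beside lever 2.

Run:
```python
from h import *
c=dict(np.load("top0.npz"))
px=np.array([[254.8,202.8],[260.4,258.3],[316.2,252.2],[310.4,197.2]])
p=plane(c,px[:,0],px[:,1],.054); print("top",p.round(4))
s=dict(np.load("scene0.npz")); g=cv2.cvtColor(s["frame"],cv2.COLOR_BGR2GRAY)
qx=np.array([[319,327],[383,284.],[321,238],[271,280]])
q=plane(s,qx[:,0],qx[:,1],.054); print("scene",q.round(4))
print([np.linalg.norm(p[i]-p[(i+1)%4]).round(4) for i in range(4)],[np.linalg.norm(q[i]-q[(i+1)%4]).round(4) for i in range(4)])
ctr=p.mean(0); ex=(p[0]+p[3]-p[1]-p[2])/2; yaw=np.arctan2(ex[1],ex[0]); ey=(p[0]+p[1]-p[2]-p[3])/2; yaw2=np.arctan2(-ey[0],ey[1])
print("ctr",ctr,"scene",q.mean(0),np.degrees([yaw,yaw2]))
th=(yaw+yaw2)/2; Rz=R.from_euler('z',th)
loc=.077*np.array([[1,1,0],[-1,1,0],[-1,-1,0],[1,-1,0]]); st=Rz.apply(loc)+ctr
print("fit",st.round(4), "res",(st-p).round(4))
S=get_state(); 
M=R.from_quat(S["tcp_rot"]).as_matrix()
d=st-np.array(S["eef_pos"])
print("tool shift mm", (d@M*1000).round(1)); print("plate yaw about tool: tool x ang",np.degrees(np.arctan2(M[1,0],M[0,0])))
```

```text
top [[ 0.6321  0.1683  0.054 ]
 [ 0.4799  0.1506  0.054 ]
 [ 0.4979 -0.0014  0.054 ]
 [ 0.649   0.0158  0.054 ]]
scene [[0.6386 0.1752 0.054 ]
 [0.4674 0.1791 0.054 ]
 [0.5037 0.0058 0.054 ]
 [0.6554 0.0254 0.054 ]]
[np.float64(0.1532), np.float64(0.1531), np.float64(0.152), np.float64(0.1535)] [np.float64(0.1712), np.float64(0.1771), np.float64(0.1529), np.float64(0.1507)]
ctr [0.5647329  0.08335033 0.054     ] scene [0.56629628 0.09640081 0.054     ] [6.57417832 6.54536291]
fit [[ 0.6324  0.1686  0.054 ]
 [ 0.4794  0.151   0.054 ]
 [ 0.497  -0.0019  0.054 ]
 [ 0.65    0.0157  0.054 ]] res [[ 0.0003  0.0003  0.    ]
 [-0.0005  0.0004  0.    ]
 [-0.0009 -0.0005  0.    ]
 [ 0.001  -0.0002  0.    ]]
tool shift mm [[-505.2 -257.7  151.2]
 [-373.4 -337.3  151.4]
 [-453.  -469.1  151.6]
 [-584.8 -389.5  151.4]]
plate yaw about tool: tool x ang 155.43125845928176
```

Run:
```python
from h import *
s=dict(np.load("scene0.npz")); cv2.imwrite("pics/scene_crop.png",cv2.resize(s["frame"][215:355,240:430],None,fx=4,fy=4,interpolation=cv2.INTER_CUBIC))
```

```text
(no output)
```

View pics/scene_crop.png

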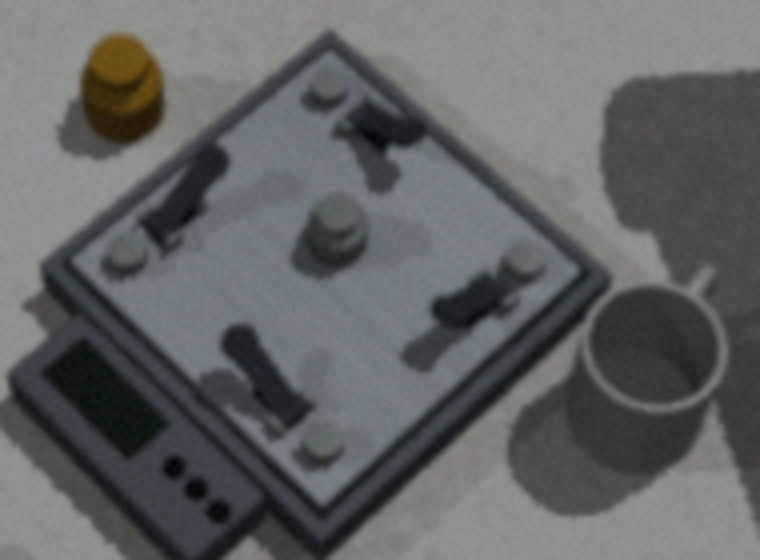

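The scene crop shows the studs at px stud_1 (320.3,325), stud_2 (370.8,279), stud_3 (321.8,235), stud_4 (271.8,277). All four levers are standing. I'll move above stud_2 with the fingers shut and cross-check the scene view while there.

```bash
python3 -m crank '[[[-37,-34,7],-4,255],[[-74,-68,14],-8,255],[[-111,-102,21],-16,255],[[-148,-136,28],-24,255],[[-185,-170,35],-31,255],[[-222,-204,42],-31,255],[[-259,-238,49],-31,255],[[-296,-272,56],-31,255],[[-333,-306,63],-31,255],[[-373,-337,70],-31,255]]' 30
cat > go.py <<'E'
from h import *
import sys
ctr=np.array([.5647,.0834,.054]); th=np.radians(6.56); Rz=R.from_euler('z',th)
loc=np.array([[1,1,0],[-1,1,0],[-1,-1,0],[1,-1,0]]); dl=np.array([[0,-1,0],[1,0,0],[0,1,0],[-1,0,0]])
S=get_state(); M=R.from_quat(S["tcp_rot"]).as_matrix(); e=np.array(S["eef_pos"])
print("t",round(S["time"],2),"eef",e.round(4),"F",np.round(S["contact_force"],2),"xang",np.degrees(np.arctan2(M[1,0],M[0,0])).round(2),"open",S["opening"],"q",np.round(S["qpos"],2))
st=Rz.apply(.077*loc)+ctr
print("stud shift mm",((st-e)@M*1000).round(1).tolist())
lp=Rz.apply(.077*loc+(.024+.035)*dl)+ctr  # 35 mm from pin when flat
print("lever press shift (z at 54)",((lp-e)@M*1000).round(1).tolist())
E
python3 - <<'E'
from h import *
s=dict(np.load("scene0.npz")); qx=np.array([[320.3,325],[370.8,279],[321.8,235],[271.8,277]])
q=plane(s,qx[:,0],qx[:,1],.054); print("scene",q.round(4),q.mean(0))
E
python3 go.py
```

```text
time: 1.1
eef_pos: [0.4758, 0.1576, 0.1366]
tcp_rot: [-0.056, 0.998, 0.0, -0.0]
contact_force: [0.9, -0.1, 0.1]
opening: 0.001
finger_force: 0.0
scene [[6.338e-01 1.733e-01 5.400e-02]
 [4.807e-01 1.539e-01 5.400e-02]
 [4.974e-01 6.000e-04 5.400e-02]
 [6.498e-01 2.050e-02 5.400e-02]] [0.565424   0.08704652 0.054     ]
t 1.1 eef [0.4758 0.1576 0.1366] F [ 0.88 -0.1   0.15] xang -173.56 open 0.0009127825215178073 q [ 0.12 -0.03  2.06  0.    1.11 -1.57]
stud shift mm [[-156.8, -6.6, 82.6], [-2.8, -6.9, 82.6], [-3.2, -160.9, 82.6], [-157.2, -160.6, 82.5]]
lever press shift (z at 54) [[-157.0, -65.6, 82.5], [-61.8, -6.8, 82.6], [-3.0, -101.9, 82.6], [-98.2, -160.7, 82.6]]
```

```bash
sed -i 's/.0834,.054/.0850,.054/' go.py; python3 -m crank '[[[-3,-5,40],0,255],[[-3,-5,65],0,255],[[-3,-5,75],0,255],[[-3,-5,78],0,255],[[-3,-5,79],0,255],[[-3,-5,79],0,255],[[-3,-5,79],0,255]]'; python3 go.py
```

```text
time: 1.8
eef_pos: [0.4805, 0.1555, 0.0596]
tcp_rot: [-0.057, 0.998, 0.0, 0.001]
contact_force: [0.5, 1.7, -1.2]
opening: -0.001
finger_force: 0.0
t 1.8 eef [0.4805 0.1555 0.0596] F [ 0.5   1.7  -1.19] xang -173.52 open -0.0011150805485835415 q [ 0.11  0.09  2.1  -0.    0.95 -1.57]
stud shift mm [[-152.5, -2.4, 6.1], [1.5, -2.6, 5.6], [1.3, -156.6, 5.6], [-152.7, -156.4, 6.1]]
lever press shift (z at 54) [[-152.6, -61.4, 6.1], [-57.5, -2.6, 5.8], [1.3, -97.6, 5.6], [-93.7, -156.5, 5.9]]
```

```bash
python3 -m crank '[[[0,0,1],0,255],[[0,0,2],0,255],[[0,0,2],0,255]]'; python3 -m crank '[[[0,0,1],0,255],[[0,0,2],0,255],[[0,0,2],0,255]]'; python3 -m crank '[[[0,0,1],0,255],[[0,0,2],0,255],[[0,0,2],0,255]]'
```

```text
time: 2.1
eef_pos: [0.4795, 0.155, 0.0562]
tcp_rot: [-0.056, 0.998, -0.0, 0.0]
contact_force: [0.1, 0.5, 0.6]
opening: 0.001
finger_force: 0.0
time: 2.4
eef_pos: [0.4794, 0.1549, 0.0539]
tcp_rot: [-0.056, 0.998, -0.0, -0.0]
contact_force: [-0.2, -0.3, 0.1]
opening: 0.003
finger_force: 0.0
time: 2.7
eef_pos: [0.4794, 0.1549, 0.052]
tcp_rot: [-0.056, 0.998, -0.0, -0.0]
contact_force: [-0.8, 0.1, -1.1]
opening: -0.003
finger_force: 0.0
```

```bash
python3 -m crank '[[[0,-2,1],0,255],[[0,-2,1],0,255],[[0,-2,1],0,255]]'; python3 -m crank '[[[0,0,1],0,255],[[0,0,1],0,255],[[0,0,1],0,255]]';python3 -m crank '[[[0,0,1],0,255],[[0,0,1],0,255],[[0,0,1],0,255]]'
python3 - <<'E'
from h import *
c=read_camera("scene"); cv2.imwrite("pics/s1.png",cv2.resize(c["frame"][155:355,240:460],None,fx=3,fy=3,interpolation=cv2.INTER_CUBIC))
E
```

```text
time: 3.0
eef_pos: [0.4798, 0.1529, 0.0512]
tcp_rot: [-0.056, 0.998, 0.0, -0.0]
contact_force: [-1.1, -0.2, -0.4]
opening: 0.001
finger_force: 0.0
time: 3.3
eef_pos: [0.4797, 0.153, 0.0501]
tcp_rot: [-0.056, 0.998, 0.0, -0.0]
contact_force: [-0.1, -1.1, 0.6]
opening: -0.001
finger_force: 0.0
time: 3.6
eef_pos: [0.4797, 0.153, 0.0491]
tcp_rot: [-0.056, 0.998, -0.0, -0.0]
contact_force: [0.5, 0.4, 0.0]
opening: -0.002
finger_force: 0.0
```

View pics/s1.png

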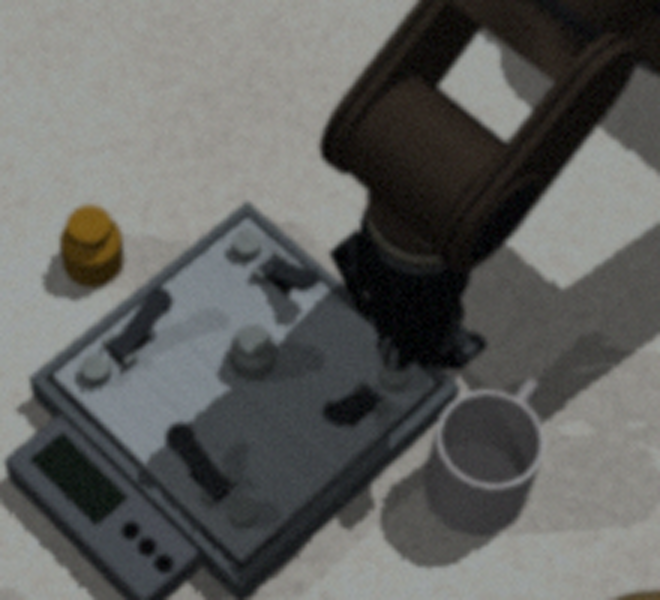

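The picture shows the shut fingers right at or just behind stud_2 (crop (395,375)), with no clear force. I'll check where the tip should project, and use the wrist camera.

Run:
```python
from h import *
c=read_camera("scene"); S=get_state()
def proj(c,p):
    d=R.from_quat(c["orientation"]).inv().apply(np.array(p)-np.array(c["origin"])); x,y=d[0]/d[2],d[1]/d[2]; s=1+c["k1"]*(x*x+y*y); return K(c)*x*s+c["cx"],K(c)*y*s+c["cy"]
print("tip",proj(c,S["eef_pos"]),"stud",proj(c,[.4797,.1526,.054]),S["eef_pos"],S["contact_force"],S["joint_efforts"])
a=cv2.resize(c["frame"][250:300,345:405],None,fx=6,fy=6,interpolation=cv2.INTER_CUBIC)
a=cv2.convertScaleAbs(a,alpha=2,beta=10)
w=read_camera("wrist"); b=cv2.resize(w["frame"],(400,300)); print(w["origin"],w["vfov"])
o=np.zeros((300,760,3),np.uint8); o[:,:360]=a; o[:,360:]=b; cv2.imwrite("pics/s2.png",o)
P=cloud(c); print(P[276:288:2,366:380:2,2].round(3))
```

```text
tip (np.float64(370.66521072882307), np.float64(279.5001490689138)) stud (np.float64(370.7845841065812), np.float64(278.3310218792553)) [0.47980248 0.15296505 0.04916953] [-0.09275166 -0.24828368 -0.11328536] [ 1.79005659e-03 -2.82877547e+01 -2.41759372e+01 -2.20527709e-04
  8.63815803e-04  1.91065531e-06]
[0.3979076  0.14283307 0.21748774] 62.43803621249515
[[0.039 0.078 0.089 0.086 0.091 0.08  0.041]
 [0.043 0.054 0.08  0.054 0.082 0.051 0.04 ]
 [0.044 0.054 0.055 0.056 0.054 0.051 0.036]
 [0.039 0.052 0.053 0.051 0.053 0.038 0.04 ]
 [0.035 0.039 0.05  0.045 0.045 0.041 0.038]
 [0.041 0.04  0.036 0.039 0.043 0.037 0.042]]
```

View pics/s2.png

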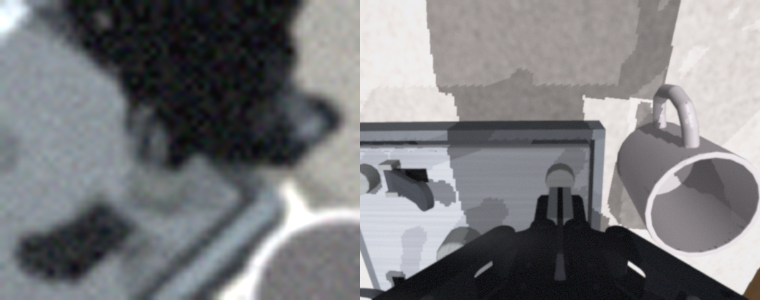

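The wrist view shows the shut fingertips over stud_2 (px (560,185)) and not yet touching. I'll go on down gently.

```bash
for i in 1 2 3 4; do :; done; python3 -m crank '[[[0,0,1],0,255],[[0,0,1],0,255],[[0,0,1],0,255]]'|grep -E 'eef|force';python3 -m crank '[[[0,0,1],0,255],[[0,0,1],0,255],[[0,0,1],0,255]]'|grep -E 'eef|force'; python3 -m crank '[[[0,0,1],0,255],[[0,0,1],0,255],[[0,0,1],0,255]]'|grep -E 'eef|force'
python3 - <<'E'
from h import *
w=read_camera("wrist"); cv2.imwrite("pics/w3.png",w["frame"][250:480,160:640][:, :]); 
P=cloud(w); print(w["range_z"][285:330:5,305:345:6].round(3))
print(P[285:330:5,305:345:6,2].round(3))
E
```

```text
eef_pos: [0.4797, 0.153, 0.0481]
contact_force: [0.3, 0.8, -0.7]
finger_force: 0.0
eef_pos: [0.4797, 0.1529, 0.0471]
contact_force: [0.3, 0.1, 0.5]
finger_force: 0.0
eef_pos: [0.4797, 0.153, 0.0461]
contact_force: [0.2, -0.9, 0.2]
finger_force: 0.0
[[0.175 0.176 0.175 0.175 0.175 0.175 0.178]
 [0.176 0.177 0.177 0.176 0.176 0.176 0.176]
 [0.178 0.178 0.179 0.178 0.177 0.178 0.178]
 [0.153 0.155 0.154 0.153 0.152 0.154 0.179]
 [0.149 0.15  0.15  0.15  0.15  0.15  0.195]
 [0.147 0.146 0.146 0.146 0.146 0.146 0.196]
 [0.141 0.141 0.143 0.143 0.143 0.144 0.15 ]
 [0.138 0.139 0.138 0.138 0.137 0.139 0.146]
 [0.136 0.135 0.136 0.135 0.135 0.135 0.143]]
[[0.055 0.054 0.055 0.055 0.055 0.055 0.052]
 [0.055 0.054 0.054 0.055 0.055 0.055 0.055]
 [0.054 0.054 0.053 0.054 0.055 0.054 0.054]
 [0.077 0.075 0.076 0.077 0.078 0.076 0.054]
 [0.081 0.08  0.081 0.08  0.08  0.081 0.04 ]
 [0.084 0.084 0.085 0.085 0.084 0.085 0.04 ]
 [0.089 0.089 0.088 0.088 0.088 0.087 0.081]
 [0.093 0.092 0.093 0.092 0.093 0.092 0.086]
 [0.095 0.096 0.095 0.096 0.096 0.096 0.089]]
```

Run:
```python
from h import *
w=read_camera("wrist"); P=cloud(w); print(w["origin"],R.from_quat(w["orientation"]).as_matrix().round(3))
for r in range(255,345,5): print(r,P[r,320].round(4),w["frame"][r,320])
cv2.imwrite("pics/w4.png",cv2.convertScaleAbs(cv2.resize(w["frame"][220:360,230:430],None,fx=4,fy=4),alpha=1.5,beta=20))
```

```text
[0.39789856 0.1428269  0.21447033] [[-0.111  0.942  0.318]
 [ 0.994  0.105  0.036]
 [ 0.001  0.32  -0.947]]
255 [0.4643 0.1505 0.0401] [122 116 113]
260 [0.4672 0.1508 0.039 ] [120 113 112]
265 [0.4674 0.1508 0.0448] [73 73 71]
270 [0.4673 0.1508 0.0509] [73 72 71]
275 [0.4681 0.1509 0.0547] [116 114 112]
280 [0.4706 0.1512 0.0543] [119 117 115]
285 [0.4733 0.1515 0.0538] [121 119 118]
290 [0.4754 0.1517 0.0545] [120 118 114]
295 [0.478  0.152  0.0543] [119 115 113]
300 [0.4689 0.1509 0.0767] [32 30 27]
305 [0.4691 0.151  0.0804] [16 13 16]
310 [0.4689 0.1509 0.0845] [20 20 17]
315 [0.4685 0.1509 0.0889] [16  9 16]
320 [0.4685 0.1509 0.0926] [15 11 14]
325 [0.469  0.1509 0.0949] [21 16 11]
330 [0.4684 0.1509 0.0992] [25 17 18]
335 [0.4684 0.1509 0.1023] [24 18 21]
340 [0.469  0.1509 0.1042] [19  8 14]
```

View pics/w4.png

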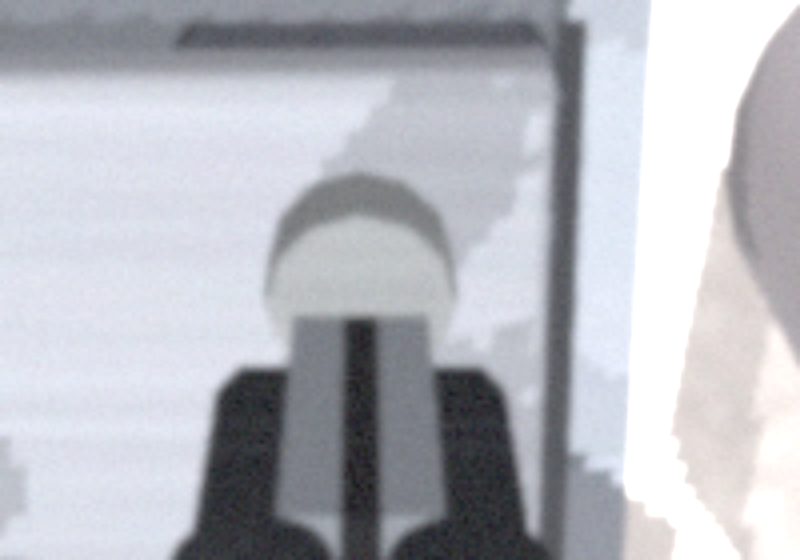

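The wrist view shows the pads centred over the stud, but their lower edge is still about 21 mm above its top. So the reported TCP lies below the real tips. I'll go 17 mm down, then step.

```bash
python3 -m crank '[[[0,0,8],0,255],[[0,0,14],0,255],[[0,0,17],0,255],[[0,0,17],0,255],[[0,0,17],0,255]]'|grep -E 'eef|contact';python3 -m crank '[[[0,0,1],0,255],[[0,0,1],0,255],[[0,0,1],0,255]]'|grep -E 'eef|contact'; python3 -m crank '[[[0,0,1],0,255],[[0,0,1],0,255],[[0,0,1],0,255]]'|grep -E 'eef|contact'; python3 -m crank '[[[0,0,1],0,255],[[0,0,1],0,255],[[0,0,1],0,255]]'|grep -E 'eef|contact'
```

```text
eef_pos: [0.4797, 0.1529, 0.0288]
contact_force: [-0.9, -0.3, 0.7]
eef_pos: [0.4797, 0.153, 0.0287]
contact_force: [-2.8, -0.4, 5.0]
eef_pos: [0.4797, 0.153, 0.0287]
contact_force: [-4.6, -1.2, 11.2]
eef_pos: [0.4797, 0.153, 0.0286]
contact_force: [-8.0, -1.2, 17.6]
```

stud_2 is solid: 17.6 N with no give. On to stud_3.

```bash
python3 -m crank '[[[0,0,-25],0,255],[[0,0,-53],0,255],[[0,-40,-53],0,255],[[0,-80,-53],0,255],[[0,-120,-53],0,255],[[0,-154,-53],0,255],[[0,-154,-53],0,255],[[0,-154,-30],0,255],[[0,-154,-10],0,255],[[0,-154,-8],0,255]]'|grep -E 'eef|contact'; python3 go.py;  python3 -m crank '[[[0,0,2],0,255],[[0,0,3],0,255],[[0,0,3],0,255],[[0,0,3],0,255]]'|grep -E 'eef|contact'
```

```text
eef_pos: [0.4944, 0.001, 0.0313]
contact_force: [0.6, 0.6, -1.5]
t 7.15 eef [0.4944 0.001  0.0313] F [ 0.63  0.64 -1.45] xang -173.56 open -9.295826555772242e-05 q [-0.2   0.12  2.13  0.    0.9  -1.89]
stud shift mm [[-156.0, 152.8, -23.3], [-2.0, 152.5, -22.4], [-2.4, -1.5, -22.7], [-156.3, -1.2, -23.6]]
lever press shift (z at 54) [[-156.1, 93.8, -23.4], [-61.0, 152.6, -22.7], [-2.2, 57.5, -22.6], [-97.4, -1.3, -23.3]]
eef_pos: [0.4977, -0.0, 0.032]
contact_force: [0.7, 0.4, -0.6]
```

```bash
python3 -m crank '[[[0,0,1],0,255],[[0,0,1],0,255],[[0,0,1],0,255]]'|grep -E 'eef|contact'; python3 -m crank '[[[0,0,1],0,255],[[0,0,1],0,255],[[0,0,1],0,255]]'|grep -E 'eef|contact'; python3 -m crank '[[[0,0,1],0,255],[[0,0,1],0,255],[[0,0,1],0,255]]'|grep -E 'eef|contact'
```

```text
eef_pos: [0.4971, -0.0001, 0.0303]
contact_force: [-0.3, 0.3, -0.2]
eef_pos: [0.497, -0.0001, 0.0291]
contact_force: [-0.1, 0.4, -0.5]
eef_pos: [0.4971, -0.0001, 0.0287]
contact_force: [-2.7, -0.5, 5.6]
```

```bash
python3 -m crank '[[[0,0,1],0,255],[[0,0,1],0,255],[[0,0,1],0,255]]'|grep -E 'eef|contact'; python3 -m crank '[[[0,0,1],0,255],[[0,0,1],0,255],[[0,0,1],0,255]]'|grep -E 'eef|contact'
```

```text
eef_pos: [0.4972, -0.0001, 0.0287]
contact_force: [-5.9, 0.1, 11.5]
eef_pos: [0.4972, -0.0001, 0.0286]
contact_force: [-6.5, 0.6, 17.5]
```

stud_3 is solid too. On to stud_4.

```bash
python3 -m crank '[[[0,0,-25],0,255],[[0,0,-53],0,255],[[-40,0,-53],0,255],[[-80,0,-53],0,255],[[-120,0,-53],0,255],[[-154,0,-53],0,255],[[-154,0,-53],0,255],[[-154,0,-30],0,255],[[-154,0,-10],0,255],[[-154,0,-6],0,255]]'|grep -E 'eef|contact'; python3 -m crank '[[[0,0,1],0,255],[[0,0,2],0,255],[[0,0,2],0,255],[[0,0,2],0,255]]'|grep -E 'eef|contact';  python3 -m crank '[[[0,0,1],0,255],[[0,0,1],0,255],[[0,0,1],0,255]]'|grep -E 'eef|contact'; python3 -m crank '[[[0,0,1],0,255],[[0,0,1],0,255],[[0,0,1],0,255]]'|grep -E 'eef|contact'
```

```text
eef_pos: [0.6467, 0.0175, 0.0286]
contact_force: [-2.5, 0.6, 2.9]
eef_pos: [0.6508, 0.0171, 0.0313]
contact_force: [-0.0, -0.5, -1.1]
eef_pos: [0.6501, 0.0172, 0.0292]
contact_force: [0.7, 1.1, -0.3]
eef_pos: [0.6502, 0.0172, 0.0287]
contact_force: [-1.5, -0.1, 2.4]
```

```bash
python3 go.py; python3 -m crank '[[[0,0,1],0,255],[[0,0,1],0,255],[[0,0,1],0,255]]'|grep -E 'eef|contact'; python3 -m crank '[[[0,0,1],0,255],[[0,0,1],0,255],[[0,0,1],0,255]]'|grep -E 'eef|contact'
```

```text
t 11.05 eef [0.6502 0.0172 0.0287] F [-1.47 -0.15  2.37] xang -173.57 open -0.0010711198734122433 q [-0.13  0.42  1.75 -0.    0.97 -1.81]
stud shift mm [[0.6, 154.2, -25.4], [154.6, 153.8, -25.4], [154.2, -0.2, -25.4], [0.2, 0.2, -25.3]]
lever press shift (z at 54) [[0.4, 95.2, -25.4], [95.6, 153.9, -25.4], [154.4, 58.8, -25.4], [59.2, 0.0, -25.4]]
eef_pos: [0.6504, 0.017, 0.0277]
contact_force: [-0.9, -0.2, 5.1]
eef_pos: [0.6506, 0.0169, 0.0268]
contact_force: [-0.5, -1.0, 4.9]
```

stud_4 gives. I'll press further so the plate rocks.

```bash
python3 -m crank '[[[0,0,1],0,255],[[0,0,2],0,255],[[0,0,2],0,255]]'|grep -E 'eef|contact'; python3 -m crank '[[[0,0,1],0,255],[[0,0,2],0,255],[[0,0,2],0,255]]'|grep -E 'eef|contact'
```

```text
eef_pos: [0.6509, 0.0168, 0.0252]
contact_force: [-1.5, -0.6, 7.9]
eef_pos: [0.651, 0.0167, 0.0249]
contact_force: [-3.8, -0.9, 13.5]
```

The corner went down 3.8 mm onto its stop, so it is corner 4. Now lift, go over lever_4 (54 mm along tool +x) and press it.

```bash
python3 -m crank '[[[0,0,-30],0,255],[[0,0,-65],0,255],[[0,0,-65],0,255],[[30,0,-65],0,255],[[54,0,-65],0,255],[[54,0,-65],0,255],[[54,0,-65],0,255],[[54,0,-45],0,255],[[54,0,-38],0,255],[[54,0,-38],0,255]]'|grep -E 'eef|contact'
python3 - <<'E'
from h import *
w=read_camera("wrist"); cv2.imwrite("pics/w5.png",cv2.convertScaleAbs(w["frame"][140:400,160:500],alpha=1.2,beta=10))
E
python3 go.py
```

```text
eef_pos: [0.5956, 0.0114, 0.0582]
contact_force: [-1.0, 0.3, -0.3]
t 13.3 eef [0.5963 0.0112 0.0592] F [-0.01  0.05 -0.18] xang -173.56 open -0.0008682165209805289 q [-0.15  0.28  1.88  0.    0.99 -1.83]
stud shift mm [[-53.7, 154.0, 5.2], [100.3, 153.7, 5.4], [100.0, -0.3, 5.4], [-54.0, 0.0, 5.1]]
lever press shift (z at 54) [[-53.8, 95.0, 5.2], [41.3, 153.8, 5.3], [100.1, 58.7, 5.4], [5.0, -0.1, 5.2]]
```

View pics/w5.png

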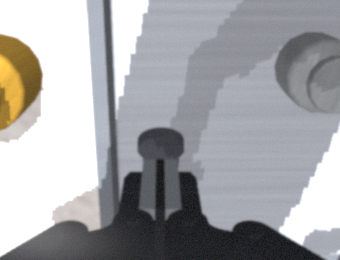

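The wrist view shows the pads centred on lever_4's round end at crop px (160,145), with only the end protruding, so I'll press down.

```bash
python3 -m crank '[[[0,0,5],0,255],[[0,0,8],0,255],[[0,0,11],0,255],[[0,0,14],0,255],[[0,0,16],0,255],[[0,0,16],0,255]]'|grep -E 'eef|contact';  python3 -m crank '[[[0,0,3],0,255],[[0,0,6],0,255],[[0,0,9],0,255],[[0,0,12],0,255],[[0,0,12],0,255]]'|grep -E 'eef|contact'; python3 -m crank '[[[0,0,2],0,255],[[0,0,4],0,255],[[0,0,4],0,255]]'|grep -E 'eef|contact'
```

```text
eef_pos: [0.5968, 0.011, 0.0445]
contact_force: [0.1, -0.1, 2.5]
eef_pos: [0.5959, 0.0111, 0.0313]
contact_force: [0.4, -0.6, 0.1]
eef_pos: [0.5961, 0.0112, 0.0276]
contact_force: [0.1, 0.2, 1.1]
```

```bash
python3 -m crank '[[[0,0,1],0,255],[[0,0,2],0,255],[[0,0,2],0,255]]'|grep -E 'eef|contact';  python3 -m crank '[[[0,0,1],0,255],[[0,0,2],0,255],[[0,0,2],0,255]]'|grep -E 'eef|contact'; python3 -m crank '[[[0,0,1],0,255],[[0,0,1],0,255],[[0,0,1],0,255]]'|grep -E 'eef|contact'
```

```text
eef_pos: [0.5962, 0.0112, 0.026]
contact_force: [-1.5, 0.0, 2.4]
eef_pos: [0.5962, 0.0112, 0.0239]
contact_force: [-1.9, 0.3, 2.1]
eef_pos: [0.5963, 0.0112, 0.0232]
contact_force: [-3.1, 0.0, 3.6]
```

```bash
python3 -m crank '[[[0,0,1],0,255],[[0,0,1],0,255],[[0,0,1],0,255]]'|grep -E 'eef|contact';  python3 -m crank '[[[0,0,1],0,255],[[0,0,1],0,255],[[0,0,1],0,255]]'|grep -E 'eef|contact'; python3 -m crank '[[[0,0,1],0,255],[[0,0,1],0,255],[[0,0,1],0,255]]'|grep -E 'eef|contact'
```

```text
eef_pos: [0.5964, 0.0111, 0.023]
contact_force: [-5.2, -0.1, 7.0]
eef_pos: [0.5964, 0.0111, 0.0228]
contact_force: [-7.2, -0.3, 11.7]
eef_pos: [0.5964, 0.0111, 0.0227]
contact_force: [-9.7, 0.2, 16.0]
```

Firm at the height expected for a flat lever. Lift, back away and check from above and from the side.

```bash
python3 -m crank '[[[0,0,1],0,255],[[0,0,1],0,255],[[0,0,1],0,255],[[0,0,-30],0,255],[[0,0,-75],0,255],[[0,0,-120],0,255],[[60,0,-150],0,255],[[110,0,-150],0,255],[[110,0,-150],0,255],[[110,0,-150],0,255]]'|grep -E 'time|eef|contact'
python3 - <<'E'
from h import *
w=read_camera("wrist"); c=read_camera("scene"); P=cloud(w)
cv2.imwrite("pics/e.png",np.vstack([cv2.resize(c["frame"][215:355,240:430],None,fx=3,fy=2.14,interpolation=cv2.INTER_CUBIC),cv2.resize(w["frame"],(570,300))]))
ctr=np.array([.5647,.085]); th=np.radians(6.56); u=np.array([[np.cos(th),np.sin(th)],[-np.sin(th),np.cos(th)]])
for n,c in(("scene",c),("wrist",w)):
    P=cloud(c).reshape(-1,3); P=P[c["range_z"].ravel()>0]; L=(P[:,:2]-ctr)@u.T; z=P[:,2]
    m=(abs(L)<.095).all(1)&(abs(z-.04)<.004); A=np.c_[L[m],np.ones(m.sum())]
    k=np.linalg.lstsq(A,z[m],rcond=None)[0]; print(n,m.sum(),"plate tilt x,y mrad",(k[:2]*1e3).round(2),k[2].round(4))
    for i,(sx,sy,dx,dy) in enumerate([(1,1,0,-1),(-1,1,1,0),(-1,-1,0,1),(1,-1,-1,0)],1):
        q=np.array([sx,sy])*.077+.069*np.array([dx,dy]); mm=(np.linalg.norm(L-q,axis=1)<.02)&(z<.12); print(" lever",i,"max z",np.percentile(z[mm],97).round(4) if mm.any() else None)
E
```

```text
time: 17.5
eef_pos: [0.486, -0.0012, 0.1702]
contact_force: [-0.3, 0.1, 0.4]
scene 4870 plate tilt x,y mrad [-0.3 -0.5] 0.0398
 lever 1 max z 0.0802
 lever 2 max z 0.0791
 lever 3 max z 0.0792
 lever 4 max z 0.0519
wrist 26394 plate tilt x,y mrad [-0.36  0.71] 0.0406
 lever 1 max z 0.0778
 lever 2 max z 0.0795
 lever 3 max z 0.0798
 lever 4 max z 0.0417
```

View pics/e.png

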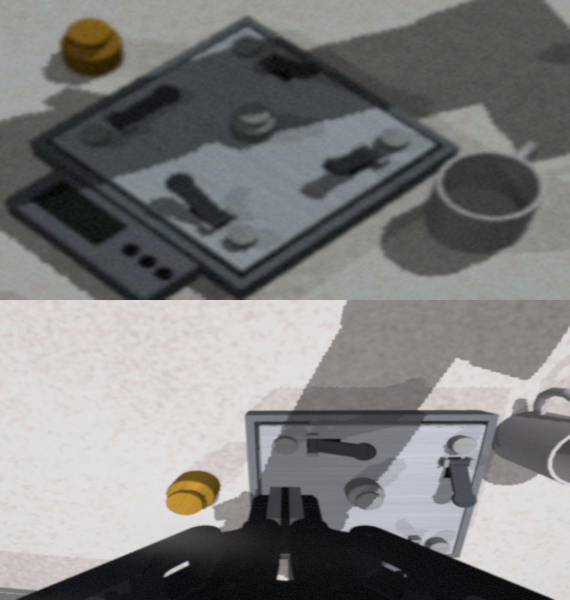

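The pictures show lever 4 down at (145,105), the other three standing and the weight upright; the plate is level. I'll check lever 4's slope along its length.

Run:
```python
from h import *
ctr=np.array([.5647,.085]); th=np.radians(6.56); u=np.array([[np.cos(th),np.sin(th)],[-np.sin(th),np.cos(th)]])
Z=[];D=[]
for i in range(4):
    c=read_camera("scene"); P=cloud(c).reshape(-1,3); L=(P[:,:2]-ctr)@u.T; d=.053-L[:,0]; t=L[:,1]+.077
    m=(abs(t)<.006)&(d>.006)&(d<.056)&(P[:,2]>.044)&(P[:,2]<.07)&(c["frame"].reshape(-1,3).max(1)<60); Z+=list(P[m,2]);D+=list(d[m])
D=np.array(D);Z=np.array(Z); k=np.polyfit(D,Z,1); print(len(D),"slope",k,[ (a,np.median(Z[(D>a)&(D<a+.01)]).round(4)) for a in(.006,.016,.026,.036,.046)])
```

```text
400 slope [-0.00217292  0.04838651] [(0.006, np.float64(0.0487)), (0.016, np.float64(0.0487)), (0.026, np.float64(0.0477)), (0.036, np.float64(0.0479)), (0.046, np.float64(0.0487))]
```

Lever 4 is flat: its slope is about 0 and its top is at 48.4 mm, against 48.5 expected. I'll hand in.

```bash
python3 -c "
from plant import ctrl; print(ctrl.sign_off())"
```

```text
the job is handed in; nothing more can be done
None
```

Corner 4 (+x −y) was the one that gave. I pressed its lever flat; camera checks before hand-in showed the plate level, the other three levers standing and the check weight upright, but sign-off returned no verdict.

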